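# Stack a converter for bonding: heat sink, then weight

### The job

The power converter in the bonding jig has its adhesive thermal pad on and is ready for its heat sink. Take the tall finned heat sink from the stock tray and set it gently, fins up and fully home, on the converter between the jig's guide pins and end stops; then stand the steel weight gently upright on the middle of its fins to hold it while the pad cures. Leave the converter in its place in the jig, and the other parts, the board and the reel where they are.

Things in the scene. Friction and masses are not known exactly. Their poses are not given: they have to be found in the camera images.
- sink_c (a point): Tall finned heat sink, bare aluminium, 58 long (its x) x 37 wide (its y) x 22 high, 60 g; lengthwise fins too close for a finger: handle it as a solid block, either way round alike. Point at its centre, 11 up; z up. In its tray cell the walls hug its long sides: grip it there by its ends, 58 apart. In the jig only the middle of its long sides, 37 apart, is open to fingers: set it down and retake it.
- free_mat (a point): A point on the top of the flat teal cutting mat (3 above the table) in the middle of a clear stretch of about 90 x 100, between the tray, the jig and the weight: room to set a part down.
- weight_c (a point): Steel laboratory weight, about 0.5 kg, standing on the mat: round body 40 in diameter and 46 high, then a short neck and a knob 22 in diameter, 64 high in all. Point on its axis half-way up, 32 above its underside; z up. It can be gripped across the body.
- jig_seat (a point): Where the heat sink goes: the middle of the upper face of the seated converter, in the fixed bonding jig. x is the jig's length (along the 58 side), z up. The heat sink has about 2 play at each side and 2.5 at each end. The aluminium base plate, 124 x 90, has its top 12.7 below this point.
- jig: The bonding jig; origin under its base plate, below the seat, x along its length. Two steel guide pins, 5 thick, tapering over their top 9 to pointed tips, beside each long side, 24 either way from the middle: 43 free between them for a finger; tips 15 above the seat. An end stop 30 wide, flared at the top, at each end rises 28 above the seat, 6 above the seated fins: no room for fingers at the ends below that.
- conv_top (a point): Converter in the jig: black flat block with an aluminium top plate and a grey pad on it, 58 x 37 x 12.7, 60 g, loose between the same pins and stops. Point at the middle of its upper face.
- tray: Grey plastic stock tray, fixed: 152 (its x) x 136 (its y) x 26 high, walls 4, floor 4 thick; origin under its centre, z up. Two dividers along x make three cells each 144 long and about 40 wide, centred 44 apart in y; one part lies lengthwise about mid-way in each.
- low_c (a point): Low heat sink, only 10 high, 58 x 37, fewer fins, in another cell of the tray: not needed. Point at its centre.
- spare_c (a point): Spare converter without a pad, 58 x 37 x 12.7, in another cell of the tray: not needed. Point at its centre.
- board: Green populated circuit board 70 x 100, lying on the mat beyond the work: not needed. Origin at the middle of its underside.
- reel: White component reel 178 in diameter and 12.5 high, lying flat on the mat beyond the work: not needed. Origin at the middle of its underside.

How it is judged:
By the outcome, as a careful person would: the job done as asked, in the order asked, and still so for the second after the job is handed in, with the robot touching nothing.
It also fails if it takes over 61 s, if anything falls off the work surface, if the arm or the gripper's body presses on something with over 40 N, if the wrist force passes 120 N, or if a joint passes its speed limit or range.

### The arm

A 7-joint arm with a two-finger parallel gripper is mounted at the origin on the work surface. World frame = base frame: x ahead of the robot, y to its left, z up, the work surface at z = 0. Lengths are in m, angles in rad, forces in N, time in s.
With the tool pointing down it reaches from about 0.4 to 0.85 m from the base axis. Payload 10.4 kg.
Tool frame: the origin (TCP) lies at the very end of the fingers, on their centre line; the grasp point (between the pads) lies 19 mm behind it (manip.tcp_to_grasp is the distance from the TCP to the grasp point, in m); x points along the fingers, y is the direction in which the jaws open and shut, and the axes are right-handed (so a half turn about x gives the same grasp; the last joint's range is limited). The gripper opens to 85 mm and grips with 20 to 120 N. Pads are 22 mm wide; open, the fingers measure 114 mm over their backs; the gripper's body (76 mm by 85 mm) begins 54 mm behind the grasp point. The pads swing forward as they close: fully open they stand 13 mm farther back than shut.
Start: joints at [1.158, 0.332, -0.065, 1.46, 0.022, 1.35, -0.088], TCP at [0.238, -0.578, 0.231] pointing down, gripper open.
Joint ranges: [-2.6, 2.6], [-0.5, 2.12], [-1.47, 1.34], [0.16, 2.42], [-1.27, 4.41], [0.06, 2.06], [-2.6, 2.6]. Speed limits (rad/s): [2.22, 2.22, 2.79, 2.79, 3.14, 3.14, 3.14].

### API

Orientations are given as a unit quaternion [x, y, z, w].
In Python, from workcell import manip, cams, hand_in gives the robot as it stands.
- The arm moves only by the shell command python3 -m handwheel 'ROWS' [FORCE]. ROWS is text: rows parted by semicolons, each of 7 numbers parted by spaces: the shift along the tool's x, y, z in mm, then the turn, a rotation vector about the tool's x, y, z in rad, then the finger opening in mm, from 0 to 85.4. A call has 1 to 8 rows; each row shifts and turns the commanded pose from where the row before left it, along the tool's axes as they then stand; what a row does not reach is not made up. A row lasts 1/10 s, in which the tool goes at most 50 mm and 8.59 degrees, less where a joint would pass 70% of its speed; a pose out of reach is approached as far as the arm can. A call with a gripper value outside its range is refused whole. The fingers move at their own pace and stop on an object; FORCE is the grip in N (left out, the last holds). Time passes only in rows, so rows that do not move let the fingers close. It gives the time, the measured TCP pose, the force and the opening at its end, in the units of the state.
- manip.get_obs(): the state, without advancing time (a new reading comes with each control period).
- cams.camera(name): name is "side" or "top" or "wrist"; returns a dict with "color" (384x512x3 uint8, blue, green, red), "depth" (384x512 float32, m along the optical axis (not along the pixel's ray), 0 where there is no reading), "camera_matrix" (3x3 intrinsics, pixels), "origin" and "attitude" of the camera in the world; the wrist camera has in their place "T_tool_cam" (4x4, takes a point from camera to tool coordinates, whose origin is the TCP and whose axes are the tool frame's). Camera axes: x right, y down, z forward; pixel columns grow to the right and rows downward; lengths in m; the calibration is good to about 2 mm. The wrist camera is an equidistant fisheye: a pixel r from the principal point sees the ray r / f radians off the axis. A picture is of the moment at which its call begins: read the wrist's pose just before it.
- hand_in(): hands the job in, once; it reports no verdict.
Trained networks look in the newest picture that a camera, given by its name, has taken for a name from the list of things; names that differ only in an ending like _2 or _b are one class to them, and where a whole thing is asked for, a point or a joint stands for the part that bears it (a point fixed in the world has none). Each returns a list of dicts, best first, with "conf" (0 to 1); they miss things now and then, are a little off and sometimes report something else, mostly with a low value. They report only what shows in the picture. A call takes as long as a camera call.
- cams.recognise(camera, thing): "box" ([left, top, width, height] in pixels, round what is visible of it).
- cams.outline_of(camera, thing): "region" (384x512 bool, what is visible of it) and "box" ([left, top, width, height] in pixels, round what is visible of it).
The state is a dict: "clock": time; "joint_pos": joint angles; "joint_velocities": joint speeds; "tau": joint torques, N m; "position": TCP position; "ee_rot": TCP orientation; "ft_force": force on the tool from outside, world axes, zero at the start; "torque": the same for the moment, N m; "grip_width": opening from 0.0 (shut) to 1.0 (fully open).
Only numpy, scipy, OpenCV 4.12 (cv2) and the standard library are available. Lean on these libraries where they do the work, as an engineer would, in place of code of your own. Each camera call takes 0.05 s, during which the arm holds its last target.

## Working session

There is one attempt and no reset: what is moved stays moved. The work goes in short steps, Python scripts to look and compute and a shell command to move; the robot and the scene stay as the last step left them, time stands still between calls to the robot, and variables do not carry over. Pictures are saved under pics/ and viewed, and the job is handed in when it is done.

```bash
ls; mkdir -p pics; python3 - <<'E'
from workcell import manip,cams
import cv2,numpy as np
print(manip.get_obs(), manip.tcp_to_grasp)
for n in ("side","top","wrist"):
    c=cams.camera(n); cv2.imwrite(f"pics/{n}0.png",c["color"])
    print(n,{k:np.round(v,4).tolist() for k,v in c.items() if k not in("color","depth")})
    for t in ("sink_c","weight_c","jig","tray","conv_top","low_c","spare_c","board","reel"):
        print(t,[(r["box"],round(r["conf"],2)) for r in cams.recognise(n,t)][:2])
E
```

```text
pics
{'clock': 0.0, 'joint_pos': array([ 1.15843211,  0.33286831, -0.0646901 ,  1.46095712,  0.02155792,
        1.34990987, -0.08849742]), 'joint_velocities': array([-4.67827411e-04,  3.01175353e-05,  8.37242614e-04, -1.75754647e-03,
       -4.75066173e-04, -6.08563163e-05,  1.08812528e-04]), 'tau': array([-1.66521486e-04, -6.25440288e+01,  4.87859524e-02, -3.91593039e+01,
        1.62003923e-02,  9.97280935e-03, -3.38727216e-05]), 'position': array([ 0.23733598, -0.5777651 ,  0.23051058]), 'ee_rot': array([-0.69361119, -0.13743417,  0.69383094, -0.13643313]), 'ft_force': array([-0.19383562, -0.40592653, -0.1521264 ]), 'torque': array([ 0.02483613, -0.02467862,  0.03517534]), 'grip_width': 0.9996674123665484} 0.0187
side {'camera_matrix': [[416.3655, 0.0, 256.9392], [0.0, 416.3655, 190.9937], [0.0, 0.0, 1.0]], 'origin': [0.4522, 0.7094, 0.5699], 'attitude': [-0.1105, 0.8775, -0.4633, 0.0561]}
sink_c [([268.1, 292.5, 37.6, 18.0], 0.77)]
weight_c [([266.7, 189.4, 15.1, 36.4], 0.68), ([299.4, 140.8, 38.8, 35.9], 0.35)]
jig [([298.9, 140.1, 38.6, 36.5], 0.66)]
tray [([243.6, 252.8, 93.6
[... 604 characters left out ...]
.78)]
jig [([341.4, 212.7, 66.3, 50.8], 0.93)]
tray [([111.2, 201.6, 82.2, 89.1], 0.79)]
conv_top [([360.5, 230.1, 30.5, 24.9], 0.71), ([248.2, 79.6, 83.9, 85.9], 0.34)]
low_c [([161.2, 227.0, 23.8, 33.4], 0.93), ([140.3, 231.9, 21.5, 30.0], 0.48)]
spare_c [([137.9, 232.0, 21.8, 33.5], 0.64)]
board [([160.9, 111.0, 53.4, 44.3], 0.55)]
reel [([250.8, 82.5, 82.2, 80.5], 0.58)]
wrist {'camera_matrix': [[297.3186, 0.0, 251.1885], [0.0, 297.3186, 191.5973], [0.0, 0.0, 1.0]], 'T_tool_cam': [[-0.0005, -0.311, 0.9504, -0.1435], [1.0, 0.0004, 0.0007, 0.0005], [-0.0007, 0.9504, 0.311, -0.0797], [0.0, 0.0, 0.0, 1.0]]}
sink_c []
weight_c []
jig []
tray []
conv_top []
low_c []
spare_c []
board []
reel []
```

```bash
python3 - <<'E'
import cv2
im=cv2.imread("pics/top0.png"); cv2.imwrite("pics/top0c.png",cv2.resize(im[190:310,90:430],None,fx=2.35,fy=2.35,interpolation=cv2.INTER_CUBIC))
E
```

```text
(no output)
```

View pics/top0.png

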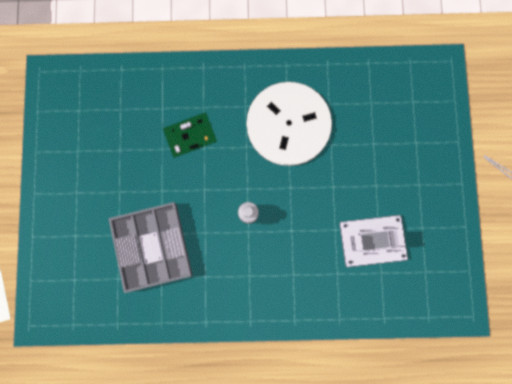

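View pics/side0.png

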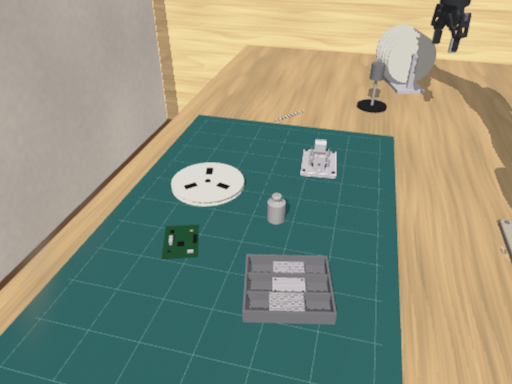

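View pics/wrist0.png

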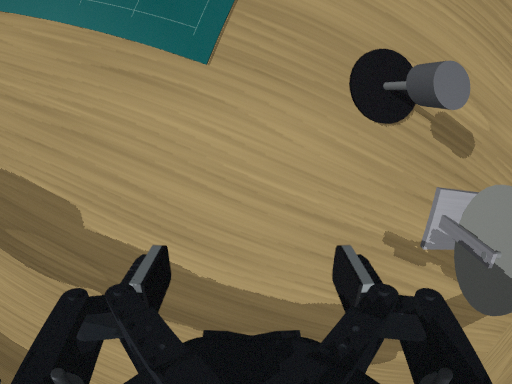

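The top view shows the tray at about (150,247) with the tall sink in its left cell (127,250). The weight is at (248,212) and the jig at (374,241). The wrist picture shows only bare table and a lamp.

```bash
cat > h.py <<'E'
from workcell import manip,cams
import cv2,numpy as np
from scipy.spatial.transform import Rotation as R
def cam(n):
    o=manip.get_obs(); c=cams.camera(n)
    if n=="wrist":
        T=np.eye(4);T[:3,:3]=R.from_quat(o["ee_rot"]).as_matrix();T[:3,3]=o["position"]
        c["T"]=T@c["T_tool_cam"]
    else:
        T=np.eye(4);T[:3,:3]=R.from_quat(c["attitude"]).as_matrix();T[:3,3]=c["origin"];c["T"]=T
    c["n"]=n
    return c
def rays(c,uv):
    uv=np.atleast_2d(np.asarray(uv,float));K=c["camera_matrix"]
    p=(uv-[K[0,2],K[1,2]])
    if c["n"]=="wrist":
        r=np.linalg.norm(p,axis=1);th=r/K[0,0]
        s=np.sin(th)/np.maximum(r,1e-9)
        return np.c_[p*s[:,None],np.cos(th)]
    d=np.c_[p/K[0,0],np.ones(len(p))]
    return d
def onplane(c,uv,z):
    d=rays(c,uv)@c["T"][:3,:3].T; o=c["T"][:3,3]
    return o+d*((z-o[2])/d[:,2])[:,None]
def cloud(c,region=None):
    v,u=np.nonzero((c["depth"]>0)&(region if region is not None else True))
    d=rays(c,np.c_[u,v]); d=d/d[:,2:]*c["depth"][v,u][:,None]
    return d@c["T"][:3,:3].T+c["T"][:3,3], np.c_[u,v]
def proj(c,P):
    P=np.atleast_2d(P); q=(P-c["T"][:3,3])@c["T"][:3,:3]; K=c["camera_matrix"]
    if c["n"]=="wrist":
        th=np.arctan2(np.linalg.norm(q[:,:2],axis=1),q[:,2]); q2=q[:,:2]/np.linalg.norm(q[:,:2],axis=1)[:,None]
        return q2*(th*K[0,0])[:,None]+[K[0,2],K[1,2]]
    return q[:,:2]/q[:,2:]*K[0,0]+[K[0,2],K[1,2]]
def goal(xyz,yaw_y,o=None):
    """shift (tool mm) and rotvec for tool pointing down with tool y axis at world angle yaw_y (mod pi)"""
    o=o or manip.get_obs(); M=R.from_quat(o["ee_rot"]).as_matrix()
    best=None
    for k in(0,np.pi):
        x=np.array([0,0,-1.]);y=np.array([np.cos(yaw_y+k),np.sin(yaw_y+k),0]);G=np.c_[x,y,np.cross(x,y)]
        rv=R.from_matrix(M.T@G).as_rotvec()
        if best is None or np.linalg.norm(rv)<np.linalg.norm(best): best=rv
    print("tool shift mm",np.round(M.T@(np.array(xyz)-o["position"])*1000,1),"rotvec",np.round(best,4))
E
python3 - <<'E'
from h import *
c=cam("top");print(manip.get_obs()["clock"])
P,uv=cloud(c)
def look(lab,box,zlo,zhi):
    l,t,w,h=box;m=(uv[:,0]>=l)&(uv[:,0]<l+w)&(uv[:,1]>=t)&(uv[:,1]<t+h)&(P[:,2]>zlo)&(P[:,2]<zhi)
    q=P[m];r=cv2.minAreaRect((q[:,:2]*1000).astype(np.float32));print(lab,m.sum(),np.round(q.mean(0),4),np.round(np.median(q[:,2]),4),r)
look("mat",[200,240,100,60],-1,1)
look("tray",[105,198,95,100],.022,.06)
look("weight",[225,190,45,45],.03,.08)
look("jig",[335,205,80,65],.006,.06)
look("jigtop",[335,205,80,65],.022,.08)
for l,b in dict(sink=[115.9, 238.4, 24.5, 25.6],spare=[137.9, 232.0, 21.8, 33.5],low=[161.2, 227.0, 23.8, 33.4]).items():
    look(l,b,0.005,.06)
print(onplane(c,[[127,251],[248,212],[374,241]],.025))
o=manip.get_obs();M=R.from_quat(o["ee_rot"]).as_matrix();print(M)
print("cam",(M@c["T"][:3,:3]).shape)
E
```

```text
1.55
mat 5974 [ 4.734e-01 -2.000e-04  5.400e-03] 0.0054 ((473.49615478515625, -0.1554412841796875), (205.41293334960938, 119.8652572631836), 88.71234893798828)
tray 1959 [0.5238 0.2127 0.0283] 0.0289 ((525.413818359375, 200.82342529296875), (152.15869140625, 137.53570556640625), 12.942425727844238)
weight 317 [ 5.881e-01 -2.000e-04  5.730e-02] 0.0534 ((588.561279296875, 0.5929794311523438), (37.74464797973633, 38.7226448059082), 88.54662322998047)
jig 3490 [ 0.5306 -0.2529  0.0206] 0.0174 ((534.1815795898438, -260.21429443359375), (166.7779998779297, 131.612060546875), 88.64289093017578)
jigtop 947 [ 0.5278 -0.2546  0.0386] 0.0313 ((528.2681274414062, -253.42605590820312), (75.55133056640625, 110.65159606933594), 4.992480754852295)
sink 619 [0.5166 0.2438 0.0277] 0.0289 ((516.3839111328125, 246.46969604492188), (56.174503326416016, 48.946563720703125), 88.82254028320312)
spare 742 [0.5207 0.204  0.0213] 0.0223 ((520.7744750976562, 204.59022521972656), (46.992454528808594, 67.84403991699219), 89.1513900756836)
low 767 [0.5294 0.1553 0.0165] 0.0147 ((529.8912353515625, 154.30746459960938), (69.02885437011719, 48.579795837402344), 0.5539979338645935)
[[ 5.16559306e-01  2.46693155e-01  2.50000000e-02]
 [ 5.89957190e-01 -1.03210412e-04  2.50000000e-02]
 [ 5.25309724e-01 -2.53212201e-01  2.50000000e-02]]
[[ 5.36371750e-05  3.79937118e-01 -9.25012315e-01]
 [-6.28433119e-05 -9.25012313e-01 -3.79937121e-01]
 [-9.99999997e-01  7.85095913e-05 -2.57385405e-05]]
cam (3, 3)
```

View pics/top0c.png

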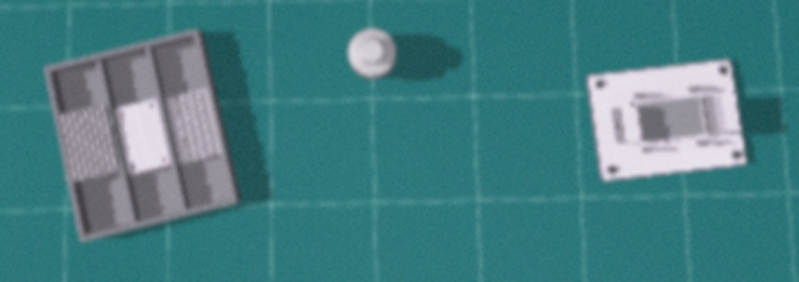

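The crop confirms the layout: jig centre at about (672,118), rotated a few degrees, and the tray's long side roughly along world x. I'll go over the jig first for a close wrist look, since it is on the way.

```bash
python3 - <<'E'
from h import *
goal([0.50,-0.253,0.22],np.radians(-67.7))
E
```

```text
tool shift mm [  11.3 -201.  -366.3] rotvec [ 0.0005 -0.     -0.0001]
```

```bash
python3 -m handwheel '0 -22 -40 0 0 0 85;0 -22 -40 0 0 0 85;0 -22 -40 0 0 0 85;0 -22 -40 0 0 0 85;0 -22 -40 0 0 0 85;0 -22 -40 0 0 0 85;0 -22 -40 0 0 0 85;0 -22 -40 0 0 0 85'; python3 -m handwheel '0 0 0 -0.14 0 0 85;0 0 0 -0.14 0 0 85;0 0 0 -0.14 0 0 85;0 0 0 -0.14 0 0 85;0 0 0 -0.14 0 0 85;0 0 0 -0.14 0 0 85;0 0 0 -0.14 0 0 85;0 0 0 -0.14 0 0 85'
python3 - <<'E'
from h import *
c=cam("wrist");cv2.imwrite("pics/w1.png",c["color"]);np.savez("pics/w1.npz",**{k:v for k,v in c.items()})
print(proj(c,[[.528,-.253,.03]]),manip.get_obs()["joint_pos"])
E
```

```text
clock: 2.35
position: [0.4676, -0.2922, 0.2316]
ee_rot: [0.694, 0.137, -0.694, 0.137]
ft_force: [0.6, -0.8, -0.0]
grip_width: 0.996
clock: 3.15
position: [0.4666, -0.2938, 0.2314]
ee_rot: [-0.514, -0.486, 0.514, -0.486]
ft_force: [0.1, 0.4, -0.5]
grip_width: 0.993
[[301.55042409 128.26556358]] [ 0.83511092  0.19701599 -0.40488816  1.64133611  0.07981202  1.31943184
  0.37084196]
```

View pics/w1.png

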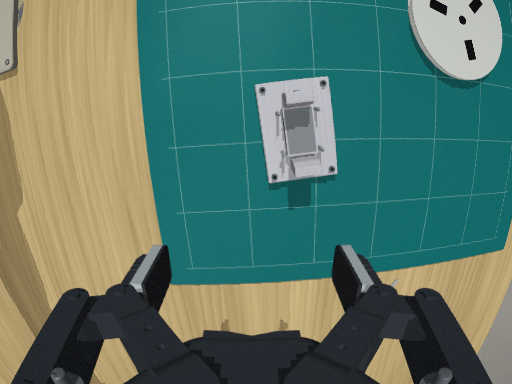

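The jig lies centred at about (297,130), with its pins, stops and grey pad visible. I'll drop closer for a precise fit.

```bash
python3 -m handwheel '40 15 0 0 0 0 85;40 15 0 0 0 0 85;20 10 0 0 0 0 85;0 0 0 0 0 0 85;0 0 0 0 0 0 85'
python3 - <<'E'
from h import *
c=cam("wrist");cv2.imwrite("pics/w2.png",c["color"]);np.savez("pics/w2.npz",**{k:v for k,v in c.items()})
cr=c["color"][20:220,170:420];cv2.imwrite("pics/w2c.png",cv2.resize(cr,None,fx=3,fy=3,interpolation=cv2.INTER_CUBIC))
P,uv=cloud(c)
m=(np.hypot(P[:,0]-.528,P[:,1]+.253)<.11)
h,e=np.histogram(P[m,2],bins=np.arange(-.005,.08,.002));print([(round(a*1000),b) for a,b in zip(e,h)])
for lo,hi in((.009,.022),(.024,.034),(.05,.065)):
    q=P[m&(P[:,2]>lo)&(P[:,2]<hi)];print(lo,hi,np.median(q[:,2]),cv2.minAreaRect((q[:,:2]*1000).astype(np.float32)))
print(manip.get_obs()["joint_velocities"].round(3))
E
```

```text
clock: 3.7
position: [0.5066, -0.2962, 0.132]
ee_rot: [0.515, 0.484, -0.515, 0.484]
ft_force: [0.0, 0.8, 1.0]
grip_width: 0.999
[(-5, np.int64(0)), (-3, np.int64(0)), (-1, np.int64(1)), (1, np.int64(2638)), (3, np.int64(22419)), (5, np.int64(1683)), (7, np.int64(0)), (9, np.int64(0)), (11, np.int64(0)), (13, np.int64(840)), (15, np.int64(6789)), (17, np.int64(626)), (19, np.int64(159)), (21, np.int64(30)), (23, np.int64(33)), (25, np.int64(53)), (27, np.int64(1937)), (29, np.int64(1061)), (31, np.int64(30)), (33, np.int64(47)), (35, np.int64(50)), (37, np.int64(55)), (39, np.int64(45)), (41, np.int64(49)), (43, np.int64(38)), (45, np.int64(26)), (47, np.int64(40)), (49, np.int64(112)), (51, np.int64(103)), (53, np.int64(147)), (55, np.int64(921)), (57, np.int64(373)), (59, np.int64(0)), (61, np.int64(0)), (63, np.int64(0)), (65, np.int64(0)), (67, np.int64(0)), (69, np.int64(0)), (71, np.int64(0)), (73, np.int64(0)), (75, np.int64(0)), (77, np.int64(0))]
0.009 0.022 0.015940501393215012 ((526.18603515625, -256.0443115234375), (90.48246765136719, 124.02813720703125), 5.42813777923584)
0.024 0.034 0.028739866121869836 ((526.0447998046875, -257.04473876953125), (48.54304885864258, 62.0753173828125), 6.172584056854248)
0.05 0.065 0.056388374816519746 ((526.38427734375, -256.1118469238281), (29.910058975219727, 95.03252410888672), 5.4681925773620605)
[ 0.004 -0.017 -0.002 -0.006  0.    -0.002  0.004]
```

View pics/w2c.png

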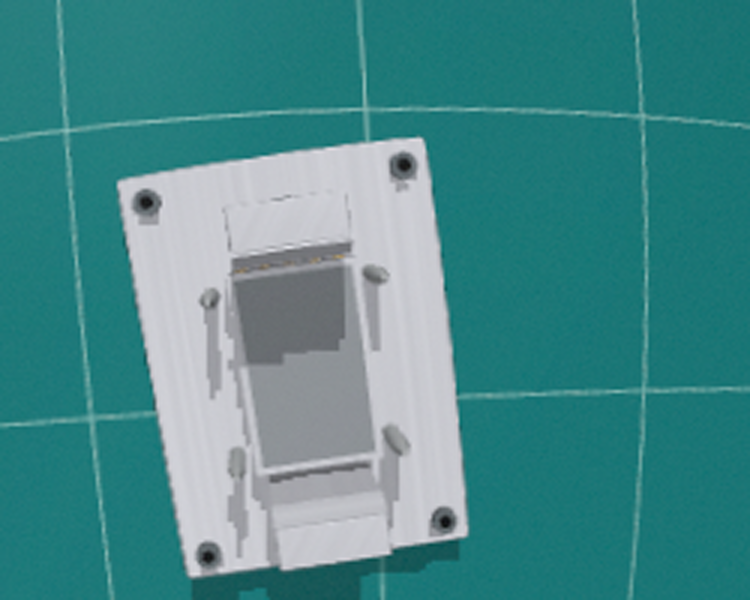

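The close look gives the jig fit: centre (0.5262, -0.2560), jig y axis at 5.43°, seat at z≈0.028. In the crop the pad is centred at about (305,365). Next I go over the tray.

```bash
python3 -m handwheel '-10 0 -45 0 0 0 85;-10 0 -45 0 0 0 85;0 0 -48 0 0 0 85;0 0 -48 0 0 0 85;0 -3 -48 0 0 0 85;0 -3 -48 0 0 0 85;0 -3 -48 0 0 0 85;0 -3 -48 0 0 0 85'; python3 -m handwheel '0 -3 -48 0 0 0 85;0 -3 -48 0 0 0 85;5 0 -30 -0.14 0 0 85;5 0 0 -0.14 0 0 85;0 0 0 0 0 0 85;0 0 0 0 0 0 85'
cat > tr.py <<'E'
from h import *
c=cam("wrist");cv2.imwrite("pics/w3.png",c["color"]);np.savez("pics/w3.npz",**{k:v for k,v in c.items()})
P,uv=cloud(c)
m=(np.hypot(P[:,0]-.525,P[:,1]-.2)<.13)
print("mat",np.median(P[m&(P[:,2]<.01),2]))
q=P[m&(P[:,2]>.026)&(P[:,2]<.04)];print("tray",np.median(q[:,2]),cv2.minAreaRect((q[:,:2]*1000).astype(np.float32)))
print([(r["box"],round(r["conf"],2)) for r in cams.recognise("wrist","sink_c")][:2])
for r in cams.outline_of("wrist","sink_c")[:1]:
    p,_=cloud(c,r["region"]&(c["depth"]>0)); p=p[p[:,2]>.024];print("sink",r["conf"],p.mean(0),np.median(p[:,2]),cv2.minAreaRect((p[:,:2]*1000).astype(np.float32)))
E
python3 tr.py
```

```text
clock: 4.55
position: [0.5181, 0.0832, 0.1536]
ee_rot: [0.516, 0.483, -0.515, 0.485]
ft_force: [1.8, 0.1, -0.0]
grip_width: 0.994
clock: 5.15
position: [0.52, 0.207, 0.1425]
ee_rot: [0.444, 0.55, -0.444, 0.551]
ft_force: [0.5, 0.3, -0.2]
grip_width: 0.998
mat 0.004255279860529426
tray 0.029421631579996083 ((524.0841064453125, 198.90963745117188), (152.7398681640625, 137.1607208251953), 12.737579345703125)
[([226.2, 125.6, 62.3, 43.4], 0.93)]
sink 0.96 [0.5179598  0.24210193 0.02885233] 0.029464846788637644 ((517.6353149414062, 243.60308837890625), (58.24653244018555, 40.20500183105469), 10.138993263244629)
```

View pics/w3.png

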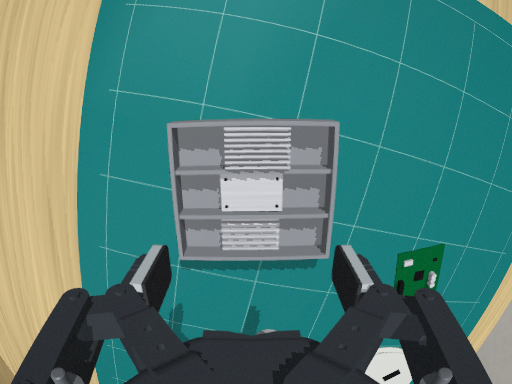

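The sink is in the upper cell at pixel (257,147), fins up, with the spare below it and the low sink below that. I'll go over it, align and descend.

```bash
python3 - <<'E'
from h import *
goal([.518,.242,.005],np.radians(12.74))
E
```

```text
tool shift mm [137.1   5.4 -34.7] rotvec [-0.0079  0.0008 -0.0012]
```

```bash
python3 -m handwheel '0 5.4 -34.7 -0.008 0 0 85;40 0 0 0 0 0 85;40 0 0 0 0 0 85;25 0 0 0 0 0 80;15 0 0 0 0 0 78;10 0 0 0 0 0 74;5 0 0 0 0 0 70;0 0 0 0 0 0 70'; python3 - <<'E'
from h import *
goal([.518,.242,.005],np.radians(12.74))
c=cam("wrist");cv2.imwrite("pics/w4.png",c["color"])
E
```

```text
clock: 6.1
position: [0.5174, 0.2431, 0.0067]
ee_rot: [0.44, 0.553, -0.44, 0.553]
ft_force: [0.3, 0.0, 0.8]
grip_width: 0.822
tool shift mm [1.7 0.3 1.2] rotvec [ 0.0041  0.0001 -0.0006]
```

View pics/w4.png

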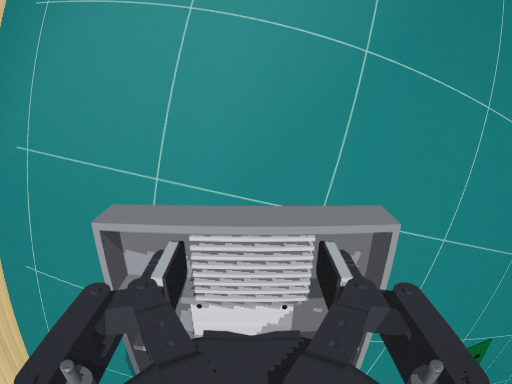

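The fingers straddle both ends, with pads at about (182,290) and (325,290). I'll close now.

```bash
python3 -m handwheel '1 0 0 0 0 0 62;0 0 0 0 0 0 50;0 0 0 0 0 0 50;0 0 0 0 0 0 50;0 0 0 0 0 0 50' 30; python3 -m handwheel '-10 0 0 0 0 0 50;-20 0 0 0 0 0 50;-30 0 0 0 0 0 50;-40 0 0 0 0 0 50;-30 0 0 0 0 0 50;0 0 0 0 0 0 50'; python3 - <<'E'
from h import *
goal([.49,-.02,.13],np.radians(100))
c=cam("wrist");cv2.imwrite("pics/w5.png",c["color"])
c=cam("top");cv2.imwrite("pics/t5.png",c["color"][150:330,80:430])
E
```

```text
clock: 6.65
position: [0.5178, 0.2433, 0.0063]
ee_rot: [0.441, 0.553, -0.44, 0.554]
ft_force: [-1.1, -1.1, 6.9]
grip_width: 0.671
clock: 7.25
position: [0.5189, 0.2445, 0.1403]
ee_rot: [0.442, 0.552, -0.438, 0.555]
ft_force: [1.2, 0.6, -0.4]
grip_width: 0.668
tool shift mm [  9.5 -87.8 251.2] rotvec [-1.5181  0.0046 -0.0062]
```

View pics/w5.png

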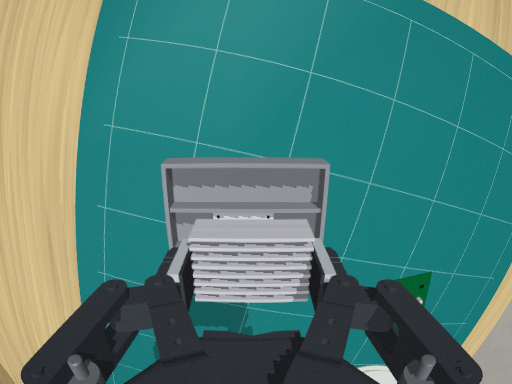

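The sink is held by its ends at about (250,265) in view. I'll carry it to the clear stretch and turn it parallel to the jig.

```bash
python3 -m handwheel '0 -15.6 43.4 0 0 0 50;0 -15.6 43.4 0 0 0 50;0 -15.6 43.4 0 0 0 50;0 -15.6 43.4 0 0 0 50;0 -15.6 43.4 0 0 0 50;0 -15.6 43.4 0 0 0 50;0 0 0 -0.14 0 0 50;0 0 0 -0.14 0 0 50'; python3 -m handwheel '0 0 0 -0.14 0 0 50;0 0 0 -0.14 0 0 50;0 0 0 -0.14 0 0 50;0 0 0 -0.14 0 0 50;0 0 0 -0.14 0 0 50;0 0 0 -0.14 0 0 50;0 0 0 -0.14 0 0 50;0 0 0 0 0 0 50'; python3 - <<'E'
from h import *
goal([.485,-.03,.03],np.radians(95.43)); print(manip.get_obs()["joint_pos"])
c=cam("wrist");cv2.imwrite("pics/w6.png",c["color"])
c=cam("side");cv2.imwrite("pics/s6.png",cv2.resize(c["color"][100:300,180:430],None,fx=3,fy=3))
E
```

```text
clock: 8.15
position: [0.4833, -0.0336, 0.1341]
ee_rot: [0.358, 0.61, -0.358, 0.609]
ft_force: [0.1, 1.8, -1.2]
grip_width: 0.668
clock: 8.95
position: [0.4836, -0.0318, 0.1342]
ee_rot: [0.029, 0.707, -0.029, 0.706]
ft_force: [-0.6, 0.7, -0.2]
grip_width: 0.671
tool shift mm [104.2   1.8   1.5] rotvec [-0.1763 -0.0021 -0.0005]
[ 0.68937157  0.18080887 -0.77121343  1.90821147  0.13973825  1.10900502
  1.35279597]
```

View pics/s6.png

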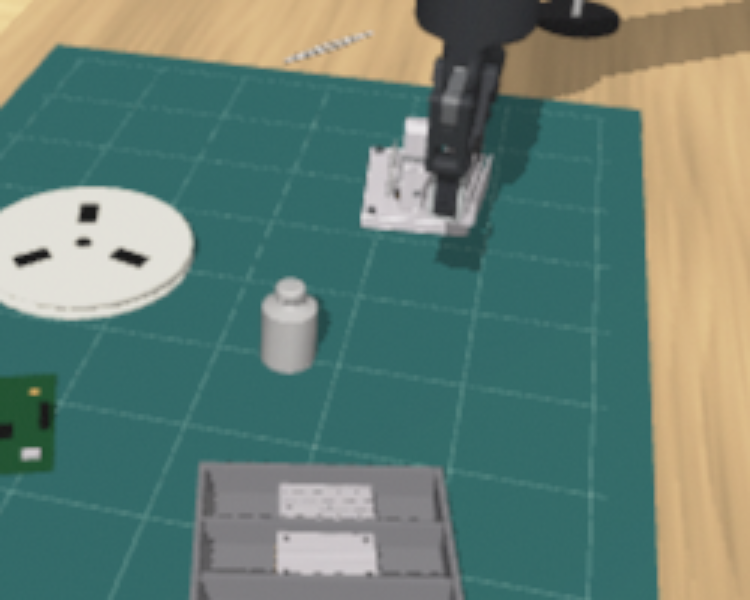

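View pics/w6.png

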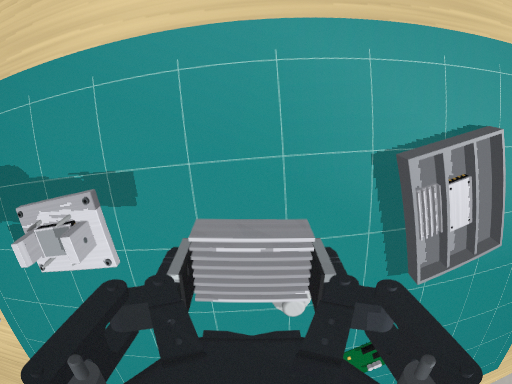

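The side view shows the sink in the gripper, near (450,200) in the crop, and the wrist view shows it square in the jaws with open mat beneath. I'll finish the turn and set it down.

```bash
python3 -m handwheel '0 0 0 -0.1 0 0 50;0 2 0 -0.076 0 0 50;40 0 0 0 0 0 50;40 0 0 0 0 0 50;25 0 0 0 0 0 50;12 0 0 0 0 0 50;6 0 0 0 0 0 50;4 0 0 0 0 0 50';python3 -m handwheel '0 0 0 0 0 0 50;1 0 0 0 0 0 50;1 0 0 0 0 0 50;0 0 0 0 0 0 50'
```

```text
clock: 9.85
position: [0.485, -0.0297, 0.0086]
ee_rot: [-0.032, 0.706, 0.032, 0.707]
ft_force: [-0.3, -0.3, -1.1]
grip_width: 0.67
clock: 10.25
position: [0.4847, -0.0299, 0.0067]
ee_rot: [-0.033, 0.706, 0.032, 0.707]
ft_force: [-0.1, 0.5, -0.1]
grip_width: 0.678
```

```bash
python3 -m handwheel '1 0 0 0 0 0 50;1 0 0 0 0 0 50;0 0 0 0 0 0 50';python3 -m handwheel '1 0 0 0 0 0 50;0 0 0 0 0 0 50'
```

```text
clock: 10.55
position: [0.4844, -0.0298, 0.0042]
ee_rot: [-0.033, 0.706, 0.033, 0.706]
ft_force: [-0.1, 0.8, -1.3]
grip_width: 0.673
clock: 10.75
position: [0.4844, -0.0298, 0.0032]
ee_rot: [-0.033, 0.706, 0.033, 0.706]
ft_force: [0.1, 0.2, -1.2]
grip_width: 0.669
```

```bash
python3 -m handwheel '0.7 0 0 0 0 0 50;0 0 0 0 0 0 64;0 0 0 0 0 0 72;0 0 0 0 0 0 78;0 0 0 0 0 0 80';python3 -m handwheel '-10 0 0 0 0 0 85;-30 0 0 0 0 0 85;-40 0 0 0 0 0 85;-40 0 0 0 0 0 85;0 0 0 0.14 0 0 85;0 0 0 0.14 0 0 85;0 0 0 0.14 0 0 85;0 0 0 0.14 0 0 85';python3 -m handwheel '0 0 0 0.14 0 0 85;0 0 0 0.14 0 0 85;0 0 0 0.14 0 0 85;0 0 0 0.14 0 0 85;0 0 0 0.14 0 0 85;0 0 0 0.14 0 0 85;0 0 0 0.14 0 0 85;0 0 0 0.03 0 0 85'; python3 - <<'E'
from h import *
goal([.5045,-.07,.132],np.radians(5.43))
E
```

```text
clock: 11.25
position: [0.4845, -0.0298, 0.0027]
ee_rot: [-0.033, 0.706, 0.033, 0.706]
ft_force: [1.0, 0.1, -0.6]
grip_width: 0.939
clock: 12.05
position: [0.4845, -0.0296, 0.1235]
ee_rot: [0.166, 0.687, -0.166, 0.688]
ft_force: [-1.1, 0.8, -0.1]
grip_width: 0.992
clock: 12.85
position: [0.4845, -0.0295, 0.1233]
ee_rot: [0.477, 0.522, -0.477, 0.522]
ft_force: [-1.1, 0.1, -0.7]
grip_width: 0.998
tool shift mm [-8.7 16.3 42.1] rotvec [-0.0046  0.0002 -0.0006]
```

```bash
python3 -m handwheel '0 -23 38 -0.005 0 0 85;0 0 0 0 0 0 85;0 0 0 0 0 0 85'; python3 - <<'E'
from h import *
c=cam("wrist");cv2.imwrite("pics/w7.png",c["color"])
P,uv=cloud(c)
m=(np.hypot(P[:,0]-.4845,P[:,1]+.0297)<.05)
print("mat",np.median(P[m&(P[:,2]<.01),2]))
for lo,hi in((.008,.04),(.022,.032)):
    q=P[m&(P[:,2]>lo)&(P[:,2]<hi)];print("sink",np.median(q[:,2]),cv2.minAreaRect((q[:,:2]*1000).astype(np.float32)))
print(manip.get_obs()["position"],manip.get_obs()["clock"])
for r in cams.outline_of("wrist","sink_c")[:2]:
    p,_=cloud(c,r["region"]&(c["depth"]>0)); p=p[p[:,2]>.02];print("sink",r["conf"],p.mean(0),cv2.minAreaRect((p[:,:2]*1000).astype(np.float32)))
E
```

```text
clock: 13.15
position: [0.4649, -0.0705, 0.123]
ee_rot: [0.475, 0.524, -0.475, 0.524]
ft_force: [0.8, 1.3, -0.6]
grip_width: 0.997
mat 0.004045175742172558
sink 0.024424446784482717 ((484.7845764160156, -30.226154327392578), (36.92052459716797, 58.564971923828125), 4.974258899688721)
sink 0.02576406606440404 ((484.7812194824219, -30.187641143798828), (36.92052459716797, 57.84794616699219), 4.974258899688721)
[ 0.46521769 -0.06957645  0.12301736] 13.2
sink 0.7 [ 0.48543111 -0.02842588  0.02522916] ((484.7434997558594, -29.67836570739746), (36.49753952026367, 57.1294059753418), 5.578313827514648)
```

View pics/w7.png

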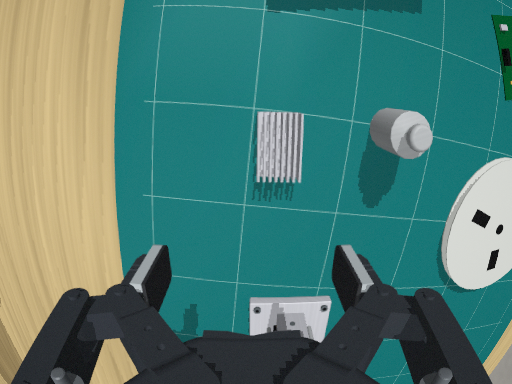

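The sink stands fins up on the mat at pixel (280,147), measured at (0.4848, -0.0302). That agrees with the tool's release point within 0.5 mm. I'll retake it across its long sides.

```bash
python3 - <<'E'
from h import *
goal([.4847,-.030,.006],np.radians(5.3))
E
```

```text
tool shift mm [117.  23. -37.] rotvec [ 0.0075  0.     -0.0007]
```

```bash
python3 -m handwheel '0 23 -37 0.007 0 0 70;0 0 0 0 0 0 65;45 0 0 0 0 0 60;35 0 0 0 0 0 60;20 0 0 0 0 0 60;12 0 0 0 0 0 60;5 0 0 0 0 0 60;0 0 0 0 0 0 60';python3 - <<'E'
from h import *
goal([.4847,-.030,.006],np.radians(5.3))
E
```

```text
clock: 14.05
position: [0.4846, -0.0303, 0.0058]
ee_rot: [0.477, 0.522, -0.476, 0.522]
ft_force: [0.5, -0.4, -0.4]
grip_width: 0.701
tool shift mm [-0.2  0.1 -0.3] rotvec [-0.0006 -0.0002 -0.0002]
```

```bash
python3 -m handwheel '0 0 0 0 0 0 45;0 0 0 0 0 0 30;0 0 0 0 0 0 30;0 0 0 0 0 0 30;0 0 0 0 0 0 30;0 0 0 0 0 0 30' 30;python3 - <<'E'
from h import *
print(manip.get_obs()["position"],manip.get_obs()["ft_force"],manip.get_obs()["grip_width"])
E
python3 -m handwheel '-10 0 0 0 0 0 30;-30 0 0 0 0 0 30;-40 0 0 0 0 0 30;-30 0 0 0 0 0 30;0 0 0 0 0 0 30'; python3 - <<'E'
from h import *
c=cam("wrist");cv2.imwrite("pics/w8.png",c["color"])
goal([.5261,-.256,.0307+.05],np.radians(5.43))
E
```

```text
clock: 14.65
position: [0.4853, -0.0307, 0.0068]
ee_rot: [0.477, 0.522, -0.476, 0.523]
ft_force: [-0.3, -0.1, 7.2]
grip_width: 0.423
[ 0.48533749 -0.03071744  0.00679196] [-0.26989393 -0.0943785   7.20789531] 0.4232358104652924
clock: 15.15
position: [0.4868, -0.0306, 0.1203]
ee_rot: [0.478, 0.52, -0.475, 0.524]
ft_force: [0.3, 0.6, -0.8]
grip_width: 0.425
tool shift mm [ 37.8  19.8 227.8] rotvec [-0.004   0.0017 -0.0041]
```

View pics/w8.png

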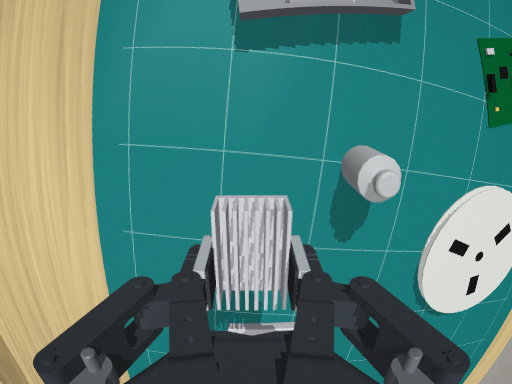

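The sink is held across its long sides at about (252,252). I'll check its tilt and centring in the hand.

```bash
cat > held.py <<'E'
from h import *
c=cam("wrist");o=manip.get_obs();M=R.from_quat(o["ee_rot"]).as_matrix()
P,uv=cloud(c)
Q=(P-o["position"])@M*1000
# in tool frame: top of fins at x ~ -(22-3)= -19
m=(abs(Q[:,1])<17)&(Q[:,2]>-31)&(Q[:,2]<10)&(Q[:,0]<-10)&(Q[:,0]>-30)
q=Q[m]
t=[]
for z0 in range(-30,8,4):
    s=q[(q[:,2]>=z0)&(q[:,2]<z0+4)]
    if len(s)>10: t.append((z0+2,len(s),np.percentile(s[:,0],[3,10,25]).round(1).tolist()))
for a in t: print(a)
for y0 in range(-18,18,4):
    s=q[(q[:,1]>=y0)&(q[:,1]<y0+4)&(q[:,2]<0)]
    if len(s)>10: print("y",y0+2,np.percentile(s[:,0],[3,10,25]).round(1).tolist())
m=(abs(Q[:,1])<24)&(Q[:,2]<-20)&(Q[:,2]>-45)&(Q[:,0]<0)&(Q[:,0]>-24)
print("front end z",np.percentile(Q[m,2],[1,3,10]))
E
python3 held.py
```

```text
(-28, 461, [-21.6, -21.2, -20.7])
(-24, 282, [-21.6, -21.3, -21.0])
(-20, 279, [-21.8, -21.4, -20.9])
(-16, 259, [-21.7, -21.3, -21.0])
(-12, 250, [-21.8, -21.3, -20.9])
(-8, 265, [-26.3, -21.5, -20.9])
(-4, 267, [-25.7, -21.6, -21.1])
(0, 231, [-23.3, -21.5, -20.9])
(4, 233, [-21.8, -21.5, -21.0])
(8, 205, [-21.7, -21.4, -20.9])
y -16 [-27.9, -22.1, -20.9]
y -12 [-21.8, -21.3, -20.9]
y -8 [-21.9, -21.4, -21.0]
y -4 [-21.8, -21.2, -20.8]
y 0 [-21.6, -21.3, -20.9]
y 4 [-21.7, -21.4, -21.1]
y 8 [-21.7, -21.4, -21.0]
y 12 [-21.6, -21.3, -20.8]
y 16 [-21.5, -21.3, -20.9]
front end z [-29.84985018 -29.71784261 -29.51477607]
```

It is level in the grip and centred within about 0.6 mm. Next I carry it over the jig.

```bash
python3 -m handwheel '0 4 45.6 0 0 0 30;0 4 45.6 0 0 0 30;0 4 45.6 0 0 0 30;0 4 45.6 0 0 0 30;0 4 45.6 0 0 0 30;20 0 0 0 0 0 30;17 0 0 0 0 0 30;0 0 0 0 0 0 30'; python3 - <<'E'
from h import *
goal([.526,-.256,.06],np.radians(5.43))
c=cam("wrist");cv2.imwrite("pics/w9.png",c["color"])
c=cam("side");cv2.imwrite("pics/s9.png",cv2.resize(c["color"][110:200,270:370],None,fx=6,fy=6,interpolation=cv2.INTER_CUBIC))
E
```

```text
clock: 16.05
position: [0.5225, -0.255, 0.0748]
ee_rot: [0.476, 0.524, -0.477, 0.52]
ft_force: [0.0, -0.6, -0.0]
grip_width: 0.424
tool shift mm [14.8  3.5  1.3] rotvec [-0.004  -0.0038  0.0055]
```

View pics/w9.png

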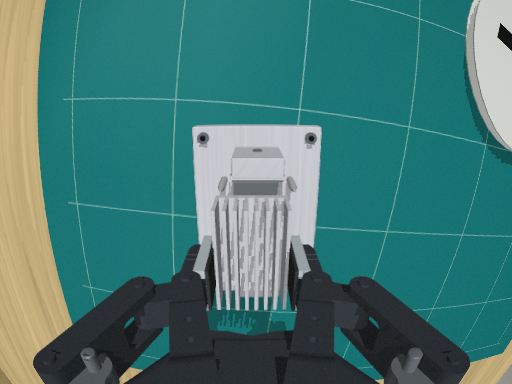

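View pics/s9.png

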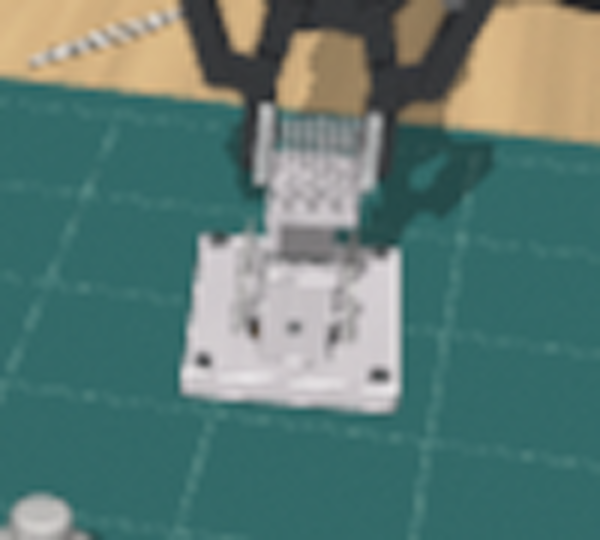

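The sink is above the jig: the near pins show at (222,184) and (291,184), the stop at (257,165), and the sink's end lies between them. I'll trim position and tilt, then compare sink and pins in one picture.

```bash
python3 -m handwheel '0 3.5 1.3 -0.004 -0.004 0.0055 30;0 0 0 0 0 0 30;0 0 0 0 0 0 30'; python3 - <<'E'
from h import *
goal([.526,-.256,.06],np.radians(5.43))
c=cam("wrist");o=manip.get_obs()
cv2.imwrite("pics/w10.png",cv2.resize(c["color"][110:320,160:350],None,fx=2.8,fy=2.8,interpolation=cv2.INTER_CUBIC))
P,uv=cloud(c)
a=np.radians(5.43);ex=np.array([-np.sin(a),np.cos(a)]);ey=np.array([np.cos(a),np.sin(a)])
d=P[:,:2]-[.5262,-.2560];J=np.c_[d@ex,d@ey,P[:,2]]*1000
def sel(x0,x1,y0,y1,z0,z1): return J[(J[:,0]>x0)&(J[:,0]<x1)&(J[:,1]>y0)&(J[:,1]<y1)&(J[:,2]>z0)&(J[:,2]<z1)]
s=sel(25,50,-20,20,50,62);print("stop y",s[:,1].min() if len(s) else 0,s[:,1].max() if len(s) else 0,s[:,0].min(),s[:,0].max(),len(s))
for y0,y1 in((-30,-15),(15,30)):
    s=sel(17,31,y0,y1,32,45);print("pin",np.median(s,0),len(s), s[:,1].min(),s[:,1].max())
s=sel(-32,35,-16.5,16.5,88,104);print("sink top",np.median(s[:,2]),s[:,1].min(),s[:,1].max(),s[:,0].max())
s=sel(22,35,-25,25,75,99);print("sink front end",np.percentile(s[:,0],[50,97,99]),"y",np.percentile(s[:,1],[1,99]))
E
```

```text
clock: 16.45
position: [0.529, -0.2569, 0.0793]
ee_rot: [0.476, 0.52, -0.475, 0.526]
ft_force: [0.1, -0.4, -1.7]
grip_width: 0.425
tool shift mm [19.3 -3.  -1.2] rotvec [ 0.0006  0.0048 -0.0064]
stop y -14.691357906659972 15.23804049167763 31.912952991443934 47.85181659090398 1320
pin [ 25.07338023 -22.44577499  37.87767492] 55 -25.35428868922375 -20.717777691293072
pin [25.02585336 23.08603098 38.13921779] 54 21.321048553320473 25.42059957800906
sink top 98.10599151481296 -16.45931929455176 16.292401999897358 28.979938035276827
sink front end [27.17773471 28.75073756 28.86704388] y [-15.67435201  20.71690939]
```

View pics/w10.png

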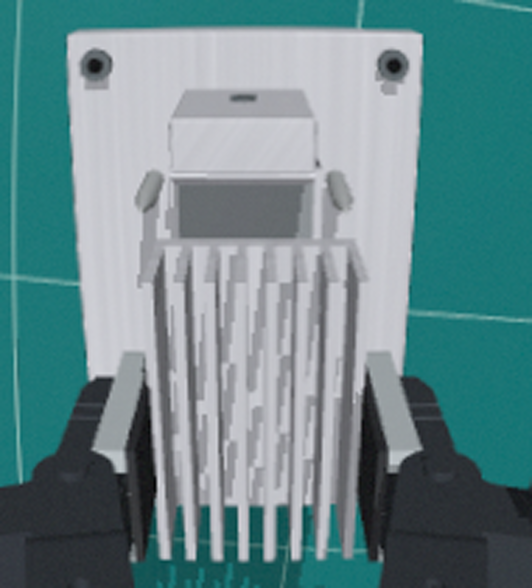

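The reading was taken before the arm settled, so I'll let it rest and read again.

```bash
python3 -m handwheel '0 0 0 0 0 0 30;0 0 0 0 0 0 30;0 0 0 0 0 0 30'; cat > chk.py <<'E'
from h import *
goal([.526,-.256,.06],np.radians(5.43))
c=cam("wrist")
goal([.526,-.256,.06],np.radians(5.43))
P,uv=cloud(c)
a=np.radians(5.43);ex=np.array([-np.sin(a),np.cos(a)]);ey=np.array([np.cos(a),np.sin(a)])
d=P[:,:2]-[.5262,-.2560];J=np.c_[d@ex,d@ey,P[:,2]]*1000
def sel(x0,x1,y0,y1,z0,z1): return J[(J[:,0]>x0)&(J[:,0]<x1)&(J[:,1]>y0)&(J[:,1]<y1)&(J[:,2]>z0)&(J[:,2]<z1)]
s=sel(25,50,-20,20,50,60);print("stop y",s[:,1].min(),s[:,1].max(),"x",s[:,0].min(),s[:,0].max(),len(s))
for y0,y1 in((-30,-15),(15,30)):
    s=sel(17,31,y0,y1,32,45);print("pin",np.median(s,0),len(s), s[:,1].min(),s[:,1].max())
# held sink in tool frame
o=manip.get_obs();z=o["position"][2]*1000
s=sel(-10,33,-25,25,z+15,z+24);print("sink top",np.median(s[:,2]),"y",s[:,1].min(),s[:,1].max(),"x",s[:,0].max())
E
python3 chk.py
```

```text
clock: 16.8
position: [0.5285, -0.2569, 0.0787]
ee_rot: [0.476, 0.521, -0.475, 0.526]
ft_force: [-0.4, 0.8, -1.0]
grip_width: 0.421
tool shift mm [18.7 -2.6 -1.2] rotvec [ 0.0002  0.0042 -0.0055]
tool shift mm [18.6 -2.5 -1.2] rotvec [ 0.0002  0.0041 -0.0055]
stop y -14.933466077940194 15.237764378187808 x 32.098896093254034 47.74265544743866 1346
pin [ 25.18631736 -22.58060434  37.48833836] 61 -25.179408272499312 -20.448216790955712
pin [25.07682949 23.09896024 38.1043586 ] 56 21.37632787368513 25.317633973707842
sink top 97.60023601975992 y -24.923055507913038 24.975812476441416 x 29.061399118762175
```

```bash
python3 -m handwheel '0 -2.6 -1.2 0 0.004 -0.0055 30;0 0 0 0 0 0 30;0 0 0 0 0 0 30;0 0 0 0 0 0 30;0 0 0 0 0 0 30'; python3 chk.py
```

```text
clock: 17.35
position: [0.5259, -0.256, 0.0786]
ee_rot: [0.476, 0.523, -0.476, 0.523]
ft_force: [-0.7, 0.4, -0.3]
grip_width: 0.426
tool shift mm [18.6  0.1  0.1] rotvec [ 0.0002  0.0001 -0.0001]
tool shift mm [18.6  0.1  0.1] rotvec [ 0.0002  0.0001 -0.    ]
stop y -14.906249285793784 15.351463976916897 x 32.200088898401425 47.7058528795629 1337
pin [ 24.95041098 -22.72307502  37.65948806] 58 -25.38060106458315 -20.683185589792316
pin [24.89278203 22.73648658 37.78632785] 48 21.35456098163993 24.552640845152723
sink top 97.59645134060094 y -24.987555986963773 24.72324367981519 x 30.28323468837996
```

Pose is now exact. The sink's end reads about 0.7–1 mm towards +x of the jig, so I'll trim that and descend slowly.

```bash
python3 -m handwheel '8 0 0.8 0 0 0 30;8 0 0 0 0 0 30;6 0 0 0 0 0 30;5 0 0 0 0 0 30;5 0 0 0 0 0 30;3 0 0 0 0 0 30;0 0 0 0 0 0 30;0 0 0 0 0 0 30'; python3 - <<'E'
from h import *
goal([.526,-.2568,.0307],np.radians(5.43))
c=cam("wrist")
cv2.imwrite("pics/w11.png",cv2.resize(c["color"][110:320,160:350],None,fx=2.8,fy=2.8,interpolation=cv2.INTER_CUBIC))
E
```

```text
clock: 18.2
position: [0.5261, -0.2568, 0.0438]
ee_rot: [0.476, 0.523, -0.476, 0.523]
ft_force: [0.3, 0.1, -1.0]
grip_width: 0.429
tool shift mm [13.1 -0.1  0. ] rotvec [ 0.0003  0.0002 -0.0003]
```

View pics/w11.png

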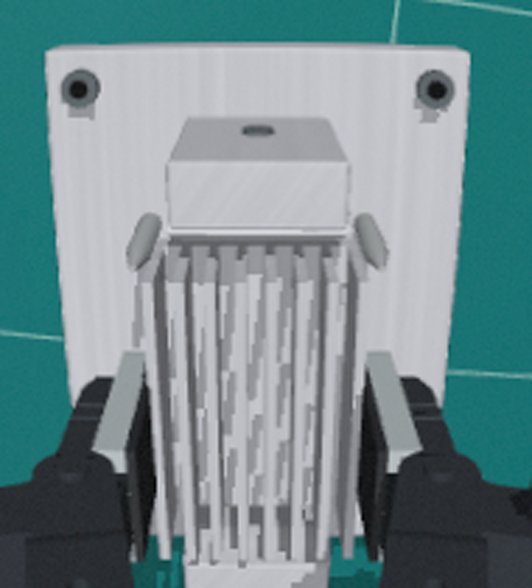

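The sink sits centred between the pins (147,242) and (370,242), with no contact force. I'll continue down slowly.

```bash
python3 -m handwheel '2 0 0 0 0 0 30;2 0 0 0 0 0 30;2 0 0 0 0 0 30;2 0 0 0 0 0 30;1 0 0 0 0 0 30;1 0 0 0 0 0 30;0 0 0 0 0 0 30'; python3 -m handwheel '1 0 0 0 0 0 30;0 0 0 0 0 0 30'
```

```text
clock: 18.95
position: [0.5259, -0.2567, 0.0335]
ee_rot: [0.476, 0.523, -0.476, 0.523]
ft_force: [-0.6, 0.6, -1.5]
grip_width: 0.426
clock: 19.15
position: [0.5259, -0.2567, 0.0325]
ee_rot: [0.476, 0.523, -0.476, 0.523]
ft_force: [0.5, 0.2, -1.0]
grip_width: 0.423
```

```bash
python3 -m handwheel '1 0 0 0 0 0 30;0 0 0 0 0 0 30'; python3 -m handwheel '0.7 0 0 0 0 0 30;0 0 0 0 0 0 30'
```

```text
clock: 19.35
position: [0.526, -0.2567, 0.0316]
ee_rot: [0.476, 0.523, -0.476, 0.523]
ft_force: [-0.3, 0.3, -1.4]
grip_width: 0.426
clock: 19.55
position: [0.526, -0.2568, 0.0316]
ee_rot: [0.476, 0.523, -0.476, 0.523]
ft_force: [-2.7, 0.1, 5.9]
grip_width: 0.43
```

Contact came at TCP z=0.0316, where the seat was expected, with 6 N. I'll release and look.

```bash
python3 -m handwheel '0 0 0 0 0 0 40;0 0 0 0 0 0 50;0 0 0 0 0 0 58;0 0 0 0 0 0 60;0 0 0 0 0 0 60'; python3 -m handwheel '-10 0 0 0 0 0 60;-30 0 0 0 0 0 60;-40 0 0 0 0 0 60;-20 0 38 0 0 0 60;0 0 0 0 0 0 80;0 0 0 0 0 0 80;0 0 0 0 0 0 80'; cat > seat.py <<'E'
from h import *
c=cam("wrist")
import sys
cv2.imwrite(sys.argv[1],cv2.resize(c["color"][20:270,140:380],None,fx=2.4,fy=2.4,interpolation=cv2.INTER_CUBIC))
P,uv=cloud(c)
a=np.radians(5.43);ex=np.array([-np.sin(a),np.cos(a)]);ey=np.array([np.cos(a),np.sin(a)])
d=P[:,:2]-[.5262,-.2560];J=np.c_[d@ex,d@ey,P[:,2]]*1000
def sel(x0,x1,y0,y1,z0,z1): return J[(J[:,0]>x0)&(J[:,0]<x1)&(J[:,1]>y0)&(J[:,1]<y1)&(J[:,2]>z0)&(J[:,2]<z1)]
s=sel(-60,60,-20,20,54,60);print("stops top",np.median(s[:,2]));
s=sel(-62,62,-44,44,12,19);print("plate",np.median(s[:,2]),cv2.minAreaRect(s[:,:2].astype(np.float32)))
s=sel(-31,31,-22,22,46,54);print("fins top",np.median(s[:,2]),len(s),cv2.minAreaRect(s[:,:2].astype(np.float32)))
for x0 in range(-30,30,10):
    q=s[(s[:,0]>x0)&(s[:,0]<x0+10)];print(x0,np.percentile(q[:,2],90).round(1),end="; ")
for y0 in range(-20,20,8):
    q=s[(s[:,1]>y0)&(s[:,1]<y0+8)];print("y",y0,np.percentile(q[:,2],90).round(1),end="; ")
print(manip.get_obs()["clock"],manip.get_obs()["position"])
E
python3 seat.py pics/w12.png
```

```text
clock: 20.05
position: [0.5259, -0.2567, 0.0308]
ee_rot: [0.476, 0.523, -0.476, 0.523]
ft_force: [-0.4, 0.5, -0.4]
grip_width: 0.7
clock: 20.75
position: [0.5293, -0.2936, 0.1305]
ee_rot: [0.476, 0.524, -0.475, 0.523]
ft_force: [0.1, -0.2, -0.5]
grip_width: 0.935
stops top 56.57345699011099
plate 15.914469244570185 ((-0.014781951904296875, -0.006214141845703125), (123.85570526123047, 87.97774505615234), 0.0008309845579788089)
fins top 50.538096959854535 1531 ((-0.33898353576660156, -0.03495025634765625), (37.40898513793945, 57.67699432373047), 89.84364318847656)
-30 51.3; -20 51.4; -10 51.5; 0 51.4; 10 51.5; 20 51.5; y -20 51.4; y -12 51.4; y -4 51.5; y 4 51.6; y 12 51.4; 20.8 [ 0.52931379 -0.29338219  0.13033313]
```

View pics/w12.png

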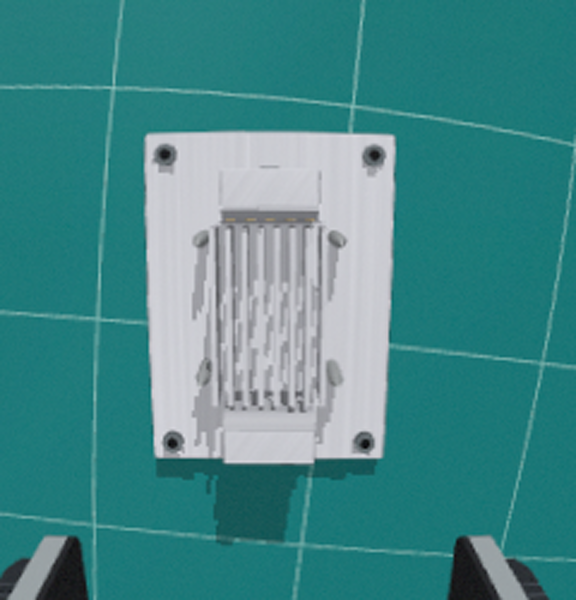

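The sink sits level and home: fins top at 49.6 mm corrected, centred within 0.4 mm between pins and stops, in the middle of the crop at (268,315). Now for the weight.

```bash
python3 -m handwheel '-15 12 -44 0 0 0 80;-15 12 -44 0 0 0 80;0 13 -45 0 0 0 80;0 13 -45 0 0 0 80;0 13 -45 0 0 0 80;0 0 -12 0 0 0 80;0 0 0 0 0 0 80;0 0 0 0 0 0 80'; python3 - <<'E'
from h import *
c=cam("wrist");cv2.imwrite("pics/w13.png",c["color"])
P,uv=cloud(c)
m=(np.hypot(P[:,0]-.588,P[:,1])<.035)
for lo,hi in((.044,.053),(.06,.072),(.012,.06)):
    q=P[m&(P[:,2]>lo)&(P[:,2]<hi)]
    if len(q)>5: print(lo,len(q),np.median(q,0),cv2.minEnclosingCircle((q[:,:2]*1000).astype(np.float32)))
# circle fit of knob rim / body top
q=P[m&(P[:,2]>.012)&(P[:,2]<.044)][:,:2]
A=np.c_[2*q,np.ones(len(q))];s=np.linalg.lstsq(A,(q**2).sum(1),rcond=None)[0];print("side fit",s[:2],np.sqrt(s[2]+s[0]**2+s[1]**2),len(q))
goal([.588,0,.02],np.radians(5.43))
E
```

```text
clock: 21.6
position: [0.5695, -0.0556, 0.1604]
ee_rot: [0.475, 0.523, -0.476, 0.523]
ft_force: [-0.1, -0.2, -1.1]
grip_width: 0.937
0.044 1015 [0.58532952 0.00161931 0.05079957] ((587.7559814453125, -1.6923840045928955), 20.199790954589844)
0.06 588 [ 0.5872488  -0.00154702  0.06753134] ((587.554443359375, -1.9418466091156006), 11.168478965759277)
0.012 1081 [0.58425331 0.00261641 0.05074523] ((587.6889038085938, -1.6551015377044678), 20.270008087158203)
side fit [5.86011024e-01 4.97609303e-04] 0.017110153403611744 52
tool shift mm [140.4  23.7 -54.6] rotvec [-0.0016  0.0007  0.0009]
```

View pics/w13.png

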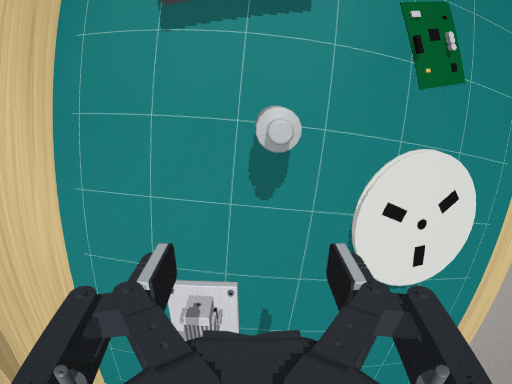

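The weight stands at pixel (279,128), axis at (0.5877, -0.0018), clear of the reel. I'll go over it and descend with the jaws across the body.

```bash
python3 -m handwheel '0 11.6 -26.4 0 0 0 70;0 11.6 -26.4 0 0 0 64;0 0 0 0 0 0 62;0 0 0 0 0 0 62;0 0 0 0 0 0 62'; python3 - <<'E'
from h import *
goal([.5877,-.0018,.014],np.radians(5.43))
E
```

```text
clock: 22.15
position: [0.5879, -0.0022, 0.1606]
ee_rot: [0.476, 0.522, -0.477, 0.523]
ft_force: [-0.2, -0.2, -0.9]
grip_width: 0.728
tool shift mm [ 1.466e+02 -1.000e-01 -5.000e-01] rotvec [-0.0026  0.0009  0.0006]
```

```bash
python3 -m handwheel '40 0 0 0 0 0 62;40 0 0 0 0 0 62;30 0 -0.5 0 0 0 62;20 0 0 0 0 0 62;11 0 0 0 0 0 62;5 0 0 0 0 0 62;0 0 0 0 0 0 62;0 0 0 0 0 0 62'; python3 - <<'E'
from h import *
goal([.5877,-.0018,.014],np.radians(5.43))
c=cam("wrist");cv2.imwrite("pics/w14.png",c["color"])
E
```

```text
clock: 22.95
position: [0.5888, 0.0004, 0.016]
ee_rot: [0.476, 0.523, -0.475, 0.524]
ft_force: [0.8, 1.3, -0.4]
grip_width: 0.725
tool shift mm [ 2.  -1.3  2.1] rotvec [-0.0002  0.0004 -0.0016]
```

View pics/w14.png

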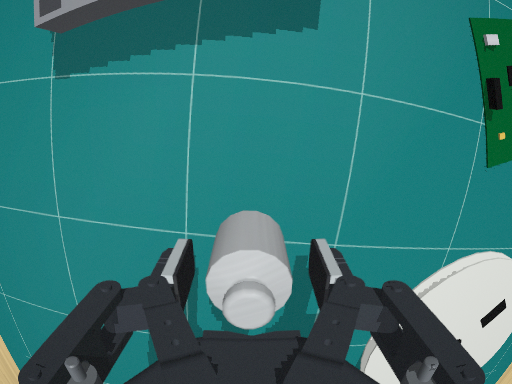

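```bash
python3 -m handwheel '1 -1 1.8 0 0 0 62;0 0 0 0 0 0 62;0 0 0 0 0 0 62'; python3 - <<'E'
from h import *
goal([.5877,-.0018,.014],np.radians(5.43))
E
```

```text
clock: 23.3
position: [0.5873, -0.0015, 0.0141]
ee_rot: [0.476, 0.523, -0.476, 0.523]
ft_force: [-0.2, -0.1, 0.1]
grip_width: 0.726
tool shift mm [0.1 0.4 0.4] rotvec [-0.      0.0003 -0.0004]
```

```bash
python3 -m handwheel '0 0 0 0 0 0 50;0 0 0 0 0 0 44;0 0 0 0 0 0 36;0 0 0 0 0 0 32;0 0 0 0 0 0 32;0 0 0 0 0 0 32' 60;python3 -m handwheel '-3 0 0 0 0 0 32;-10 0 0 0 0 0 32;-20 0 0 0 0 0 32;-30 0 0 0 0 0 32;-30 0 0 0 0 0 32;-20 0 0 0 0 0 32;0 0 0 0 0 0 32;0 0 0 0 0 0 32'; python3 - <<'E'
from h import *
goal([.5262,-.2563,.13],np.radians(5.43))
c=cam("wrist");cv2.imwrite("pics/w15.png",c["color"])
E
```

```text
clock: 23.9
position: [0.5875, -0.0012, 0.0142]
ee_rot: [0.476, 0.523, -0.476, 0.523]
ft_force: [0.6, 0.5, 5.8]
grip_width: 0.453
clock: 24.7
position: [0.5867, -0.0014, 0.1263]
ee_rot: [0.476, 0.523, -0.476, 0.523]
ft_force: [-0.2, 0.0, -5.5]
grip_width: 0.449
tool shift mm [ -3.6 -84.4 248. ] rotvec [0.0001 0.0003 0.0006]
```

View pics/w15.png

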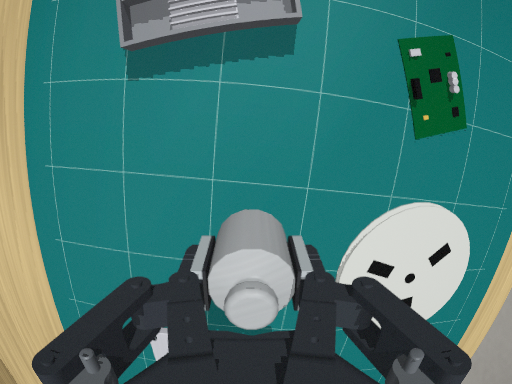

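The weight is held upright at about (251,265), with the wrist reading -5.5 N. I'll carry it over the jig.

```bash
python3 -m handwheel '0 -7 20 0 0 0 32;0 -14 40 0 0 0 32;0 -14 42 0 0 0 32;0 -14 42 0 0 0 32;0 -14 42 0 0 0 32;0 -11.4 32 0 0 0 32;0 -7 20 0 0 0 32;0 -3 10 0 0 0 32';python3 -m handwheel '0 0 0 0 0 0 32;0 0 0 0 0 0 32;0 0 0 0 0 0 32;0 0 0 0 0 0 32'; python3 - <<'E'
from h import *
goal([.5262,-.2563,.0632],np.radians(5.43))
E
```

```text
clock: 25.55
position: [0.5247, -0.2585, 0.125]
ee_rot: [0.476, 0.523, -0.477, 0.521]
ft_force: [-0.2, 0.4, -5.3]
grip_width: 0.456
clock: 25.95
position: [0.5272, -0.2546, 0.1269]
ee_rot: [0.475, 0.524, -0.475, 0.524]
ft_force: [0.8, -0.4, -4.5]
grip_width: 0.455
tool shift mm [63.7 -1.2  1.6] rotvec [ 0.0024 -0.0003 -0.0002]
```

```bash
python3 -m handwheel '8 -0.5 1.2 0 0 0 32;12 0 0 0 0 0 32;12 0 0 0 0 0 32;10 0 0 0 0 0 32;6 0 0 0 0 0 32;3 0 0 0 0 0 32;0 0 0 0 0 0 32;0 0 0 0 0 0 32';python3 - <<'E'
from h import *
goal([.5262,-.2563,.061],np.radians(5.43))
c=cam("wrist");cv2.imwrite("pics/w16.png",c["color"])
goal([.5262,-.2563,.061],np.radians(5.43))
E
```

```text
clock: 26.75
position: [0.5266, -0.2575, 0.0763]
ee_rot: [0.476, 0.523, -0.476, 0.523]
ft_force: [-0.2, 0.5, -4.1]
grip_width: 0.453
tool shift mm [15.3 -0.3 -1.2] rotvec [ 0.0002  0.0004 -0.0006]
tool shift mm [15.4 -0.4 -1.2] rotvec [ 0.0002  0.0005 -0.0008]
```

View pics/w16.png

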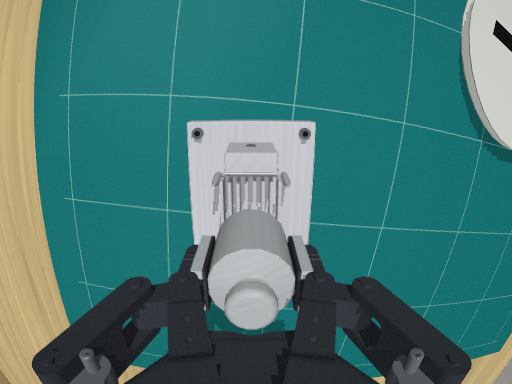

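The weight is over the fins, centred between the pins at (218,180) and (286,180). I'll trim 1 mm and lower it slowly.

```bash
python3 -m handwheel '3 -0.3 -1.2 0 0 0 32;3 0 0 0 0 0 32;2 0 0 0 0 0 32;2 0 0 0 0 0 32;2 0 0 0 0 0 32;0 0 0 0 0 0 32;0 0 0 0 0 0 32';python3 -m handwheel '1 0 0 0 0 0 32;0 0 0 0 0 0 32'
```

```text
clock: 27.5
position: [0.5259, -0.2562, 0.0639]
ee_rot: [0.476, 0.523, -0.476, 0.523]
ft_force: [0.9, -0.1, -4.8]
grip_width: 0.451
clock: 27.7
position: [0.5259, -0.2562, 0.0628]
ee_rot: [0.476, 0.523, -0.476, 0.523]
ft_force: [0.1, 0.2, -4.3]
grip_width: 0.45
```

```bash
python3 -m handwheel '0.7 0 0 0 0 0 32;0 0 0 0 0 0 32'; python3 -m handwheel '0.5 0 0 0 0 0 32;0 0 0 0 0 0 32'
```

```text
clock: 27.9
position: [0.5259, -0.2562, 0.0622]
ee_rot: [0.476, 0.523, -0.476, 0.523]
ft_force: [0.3, -0.3, -3.9]
grip_width: 0.452
clock: 28.1
position: [0.5259, -0.2562, 0.0617]
ee_rot: [0.476, 0.523, -0.476, 0.523]
ft_force: [-0.3, 0.2, -4.6]
grip_width: 0.447
```

```bash
python3 -m handwheel '0.5 0 0 0 0 0 32;0 0 0 0 0 0 32'; python3 -m handwheel '0.4 0 0 0 0 0 32;0 0 0 0 0 0 32'
```

```text
clock: 28.3
position: [0.5259, -0.2562, 0.0612]
ee_rot: [0.476, 0.523, -0.476, 0.523]
ft_force: [-0.2, 0.5, -4.5]
grip_width: 0.452
clock: 28.5
position: [0.526, -0.2562, 0.061]
ee_rot: [0.476, 0.523, -0.476, 0.523]
ft_force: [-1.3, -0.0, -2.6]
grip_width: 0.447
```

Contact is starting. A touch more, then release.

```bash
python3 -m handwheel '0.3 0 0 0 0 0 32;0 0 0 0 0 0 32'; python3 -m handwheel '0 0 0 0 0 0 41;0 0 0 0 0 0 46;0 0 0 0 0 0 52;0 0 0 0 0 0 58;0 0 0 0 0 0 62;0 0 0 0 0 0 62' 20; python3 -m handwheel '-8 0 0 0 0 0 62;-15 0 0 0 0 0 62;-25 0 0 0 0 0 62;-30 0 0 0 0 0 62;-20 0 20 0 0 0 62;-10 0 25 0 0 0 62;0 0 0 0 0 0 80;0 0 0 0 0 0 80'; python3 - <<'E'
from h import *
c=cam("wrist");cv2.imwrite("pics/w17.png",c["color"])
P,uv=cloud(c)
m=(np.hypot(P[:,0]-.526,P[:,1]+.256)<.03)
for lo,hi in((.09,.105),(.107,.122)):
    q=P[m&(P[:,2]>lo)&(P[:,2]<hi)]; print(lo,len(q),np.median(q[:,2]),np.percentile(q[:,2],[2,98]),cv2.minEnclosingCircle((q[:,:2]*1000).astype(np.float32)))
E
python3 seat.py pics/w17c.png
python3 - <<'E'
from h import *
for n in("side","top"):
    c=cam(n);cv2.imwrite(f"pics/{n}17.png",c["color"])
c=cv2.imread("pics/side17.png");cv2.imwrite("pics/s17.png",cv2.resize(c[80:200,250:390],None,fx=5,fy=5,interpolation=cv2.INTER_CUBIC))
E
```

```text
clock: 28.7
position: [0.526, -0.2562, 0.0609]
ee_rot: [0.476, 0.523, -0.476, 0.523]
ft_force: [-2.5, 0.0, 3.7]
grip_width: 0.445
clock: 29.3
position: [0.5259, -0.2562, 0.0605]
ee_rot: [0.476, 0.523, -0.476, 0.523]
ft_force: [-0.1, 0.3, 0.4]
grip_width: 0.726
clock: 30.1
position: [0.5303, -0.3013, 0.1696]
ee_rot: [0.476, 0.523, -0.476, 0.523]
ft_force: [-0.4, -0.3, 0.5]
grip_width: 0.936
0.09 1398 0.09745931309459485 [0.09497632 0.09948436] ((525.8869018554688, -256.86737060546875), 19.9725399017334)
0.107 788 0.11430407484857309 [0.11123045 0.11581119] ((526.2293701171875, -256.7738952636719), 10.914203643798828)
stops top 56.58588007583709
plate 15.920348071868872 ((0.1079559326171875, -0.026103973388671875), (122.68106079101562, 87.98074340820312), 0.02946077659726143)
fins top 50.64610694230289 308 ((-0.44135093688964844, -0.3627910614013672), (36.87665557861328, 57.15416717529297), 89.9761962890625)
-30 51.9; Traceback (most recent call last):
  File "seat.py", line 13, in <module>
    q=s[(s[:,0]>x0)&(s[:,0]<x0+10)];print(x0,np.percentile(q[:,2],90).round(1),end="; ")
                                             ~~~~~~~~~~~~~^^^^^^^^^^^
    return _quantile_unchecked(
        a, q, axis, out, overwrite_input, method, keepdims, weights)
    return _ureduce(a,
                    func=_quantile_ureduce_func,
    ...<5 lines>...
                    overwrite_input=overwrite_input,
                    method=method)
    r = func(a, **kwargs)
    result = _quantile(arr,
                       quantiles=q,
    ...<2 lines>...
                       out=out,
                       weights=wgt)
    slices_having_nans = np.isnan(arr[-1, ...])
                                  ~~~^^^^^^^^^
IndexError: index -1 is out of bounds for axis 0 with size 0
```

View pics/w17.png

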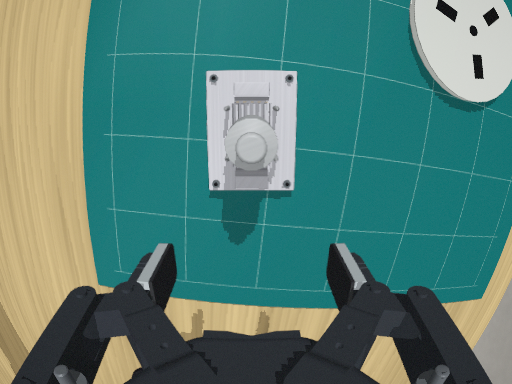

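View pics/s17.png

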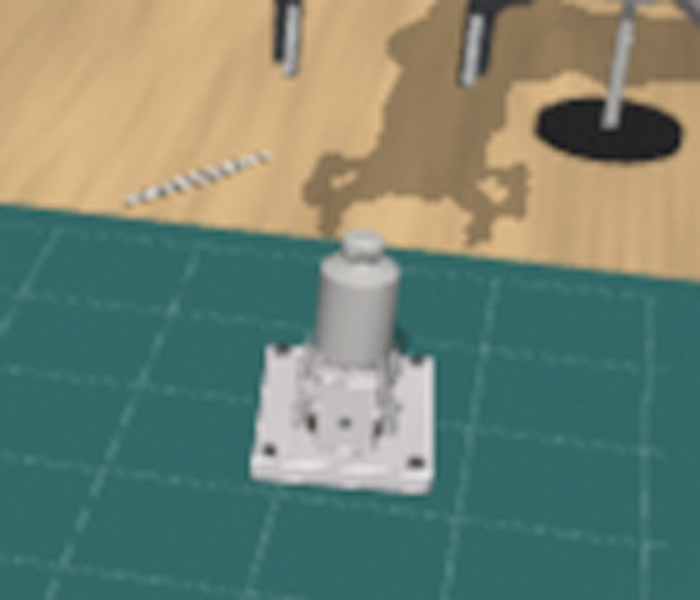

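View pics/top17.png

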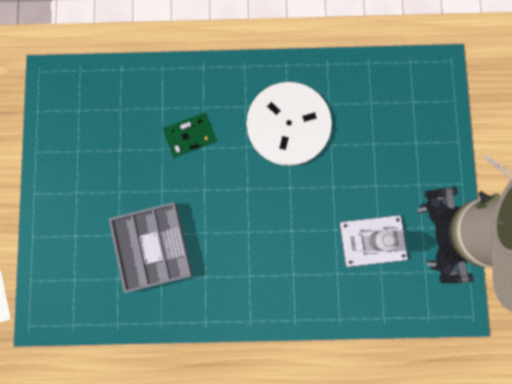

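The weight stands upright in the middle of the fins: (252,145) in the wrist view, with knob and body axes within 0.4 mm. The other parts are unmoved, and the gripper is well clear.

```bash
python3 -c "
from workcell import hand_in
print(hand_in())"
```

```text
the job is handed in; nothing more can be done
None
```

I set the tall heat sink on the converter in the jig and stood the steel weight upright on the middle of its fins. I handed the job in at about 30 s on the robot's clock.

- **Heat sink:** I took it from the tray by its ends, set it on the clear mat, retook it across its long sides and lowered it into the jig, touching down with about 6 N. After release it measured level, centred within 0.4 mm in the jig, with its fins about 22 mm above the seat, so fully home.
- **Weight:** it touched down with less than 10 N. It stands within about 0.5 mm of the sink's centre, with its knob and body axes within 0.4 mm of each other.
- **Everything else:** in the last top and side pictures the tray parts, board and reel looked unmoved, and the gripper was clear of everything.

**Checks that failed or fell short:**
- My first alignment over the jig overcorrected, because I read the arm before it had settled. I redid it before lowering.
- The last script measuring fin level crashed because the weight hid most of the fins. The sink's levelness was therefore only confirmed before the weight went on.
- I did not check the converter directly under the sink. Its place is inferred from the sink's height and position.

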